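# Turn a sample tile over in its tipping tray

### The arm

A 6-joint arm with a two-finger parallel gripper is mounted at the origin on the work surface. World frame = base frame: x ahead of the robot, y to its left, z up, the work surface at z = 0. Lengths are in mm, angles in rad, forces in N, time in s.
With the tool pointing down it reaches from about 400 to 825 mm from the base axis. Payload 7 kg.
Tool frame: the origin (TCP) lies at the very end of the fingers, on their centre line; the grasp point (between the pads) lies 19 mm behind it; z points along the fingers, y is the direction in which the jaws open and shut (so a half turn about z gives the same grasp; the last joint's range is limited). The gripper opens to 88 mm and grips with 3 to 60 N. Pads are 19 mm wide; open, the fingers measure 130 mm over their backs; the gripper's body (78 mm by 193 mm) begins 47 mm behind the grasp point.
Start: joints at [1.514, 0.359, 0.012, 0, -1.224, -0.288], TCP at [228.163, 635.245, 189.661] pointing down, gripper open.
Joint ranges: [-3.07, 3.07], [-1.43, 2.12], [-1.02, 1.25], [-3.03, 1.67], [-3.05, -0], [-3.03, 3.03]. Speed limits (rad/s): [2.39, 2.39, 3.01, 3.14, 3.14, 3.14].

### API

Orientations are given as a unit quaternion [x, y, z, w].
In Python, from plant import bot gives the robot as it stands. Calls block until the motion is done:
- bot.move_ptp(position, orientation): joint-space move of the TCP to a pose.
- bot.line_to(position, velocity=150, ori=None): straight line of the TCP; ori=None keeps the orientation; velocity is the mean speed in mm/s.
- bot.move_joints(angles): joint-space move.
- bot.move_gripper(opening, force=None): finger opening in mm; force is the grip in N (None keeps the last); returns when the fingers have stopped.
- bot.pause(seconds).
- bot.solve_ik(position, orientation): joint angles nearest the present ones, or None.
- bot.read_state(): the state.
- bot.camera(name): name is "side" or "top"; returns the picture (400x640x3 uint8, red, green, blue); there is no depth.
- bot.get_calibration(name): a dict with "fx", "fy", "cx", "cy" (pixels), "distortion" ([k1, k2, p1, p2, k3] as OpenCV has them; the pictures are not rectified), "view" (4x4, takes a point from world to camera coordinates). Camera axes: x right, y up, looking along -z (the intrinsics and any distortion apply to the point x, -y, -z); pixel columns grow to the right and rows downward; lengths in mm; the calibration is good to about 2 mm. A picture is of the moment at which its call begins. get_calibration takes no time and is no camera call.
A pose or a line that the arm cannot do raises bot.Unreachable and nothing moves.
- bot.close_job(): hands the job in, once; it reports no verdict.
The state is a dict: "t": time; "joint_pos": joint angles; "qvel": joint speeds; "tau": joint torques, N m; "tcp_pos": TCP position; "eef_rot": TCP orientation; "contact_force": force on the tool from outside, world axes, zero at the start; "moment": the same for the moment, N m; "width": finger opening in mm.
Only numpy, scipy, OpenCV 4.12 (cv2) and the standard library are available. Lean on these libraries where they do the work, as an engineer would, in place of code of your own. Each camera call takes 0.05 s, during which the arm holds its last target.

### The job

On this archive table two glazed sample tiles lie face up in hinged tipping trays. Turn the turquoise tile over so that its cream back shows, without touching the tile: swing its tray all the way over in a steady motion (the black bar is its handle), so that the tile slides and tumbles onto the tray's other floor, then let go and leave the tray tipped. Leave the red tile as it lies.

Things in the scene. Friction and masses are not known exactly. Their poses are not given: they have to be found in the camera images.
- teal_tray (a joint): Hinge of the turquoise tile's tray, rad: 0 at start, 1.885 fully over at its stop; free, falls on by itself past 1.3. The tray is an L: two rimmed blue floors, each 95 x 92 mm, 82 degrees apart, hinged where they meet, 60 mm above the table. At 0 the tile's floor is level and the empty second floor stands at the hinge, 95 mm tall; at 1.885 the second floor is nearly level, the first above it.
- teal_bar (a point): Centre of that tray's black bar handle: 12 mm thick, 86 mm long, parallel to the hinge, 145 mm from the hinge axis and level with it (60 mm above the table) at start. 40 mm free between bar and tray rim (12 mm high), nothing below the bar; arms at its ends. Turns with the tray: x from hinge to bar, y along the bar, z up at start. It swings up in an arc and over the hinge.
- teal_tile: The loose tile to turn over: 55 x 55 x 10 mm, 65 g, turquoise glaze on top, cream back, lying on its tray's level floor between hinge and bar; origin at its centre, z points out of the turquoise face.
- red_tile: The tile to leave alone: same size, red glaze up, in an identical tray of its own beside the other, in either order, each tray turned a little its own way; origin at its centre, z out of the red face. Further out on the table: a hand stamp and a loupe (up to 66 mm tall), a grey archive box, a lying file.
Mind the look-alikes: they are no part of the job. What is shaped like the teal_tile but blue is not meant.

How it is judged:
By the outcome, as a careful person would: the job done as asked, in the order asked, and still so for the second after the job is handed in, with the robot touching nothing.
It also fails if it takes over 42 s, if anything falls off the work surface, if the arm or the gripper's body presses on something with over 40 N, if the wrist force passes 120 N, or if a joint passes its speed limit or range.

## Working session

There is one attempt and no reset: what is moved stays moved. The work goes in short steps, each a Python script; the robot and the scene stay as the last script left them, time stands still between calls to the robot, and variables do not carry over. Pictures are saved under pics/ and viewed, and the job is handed in when it is done.

```bash
ls; mkdir -p pics; python3 - <<'E'
from plant import bot
import cv2
for n in("top","side"):
    im=bot.camera(n); cv2.imwrite(f"pics/{n}0.png",im[:,:,::-1]); c=bot.get_calibration(n); print(n,{k:(v.tolist() if hasattr(v,'tolist') else v) for k,v in c.items()})
s=bot.read_state();print(s)
E
```

```text
pics
top {'fx': 478.6071565499769, 'fy': 478.6071565499769, 'cx': 318.5982521431579, 'cy': 201.91279191610116, 'distortion': [-0.030677547070575604, 0.0, 0.0, 0.0, 0.0], 'view': [[0.027498918410403323, -0.9990699422603793, -0.03321234647085868, -21.381834018777333], [0.9982104638915021, 0.02568000000328439, 0.0540037718807062, -572.3268342424265], [-0.053100652197219135, -0.03463795709440271, 0.997988242748659, -889.8177933172983], [0.0, 0.0, 0.0, 1.0]]}
side {'fx': 494.49914741272164, 'fy': 494.49914741272164, 'cx': 316.53963729550753, 'cy': 205.60646439674662, 'distortion': [-0.13918580217088009, 0.0, 0.0, 0.0, 0.0], 'view': [[0.9763532565082029, -0.2153583783533265, -0.0188437623327427, -553.2804208197349], [0.15733310852841484, 0.6480897045423899, 0.745134905790182, -107.96864985710658], [-0.14825859660273807, -0.7304796395103583, 0.666647496653369, -853.1711306876588], [0.0, 0.0, 0.0, 1.0]]}
{'t': 0.1, 'joint_pos': array([ 1.51412133e+00,  3.59293985e-01,  1.11339376e-02, -3.22850051e-04,
       -1.22410987e+00, -2.88109249e-01]), 'qvel': array([ 0.00032622, -0.00038344,  0.00193888,  0.00078763, -0.000387  ,
        0.00032872]), 'tau': array([-1.04053699e-03, -5.84167492e+01,  2.93753350e+01,  7.01580226e+00,
        1.02075341e-02, -5.02910098e-05]), 'tcp_pos': array([227.99738486, 634.78736429, 188.82040711]), 'eef_rot': array([ 9.85167534e-01, -1.71593601e-01, -6.56954464e-05,  7.49393828e-04]), 'contact_force': array([-0.43065271,  0.81095975, -0.59732718]), 'moment': array([-0.01506102,  0.03288623, -0.01679916]), 'width': 87.49957594592775}
```

View pics/top0.png

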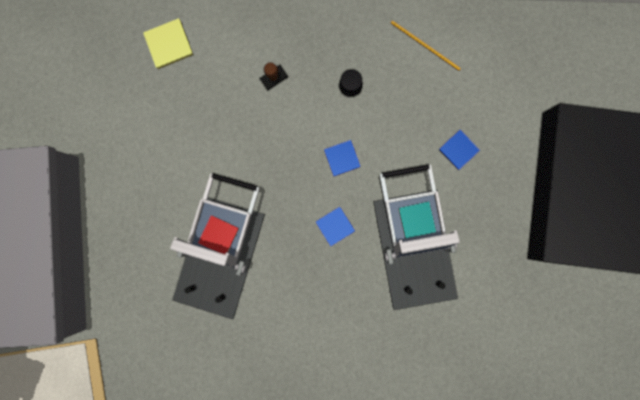

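View pics/side0.png

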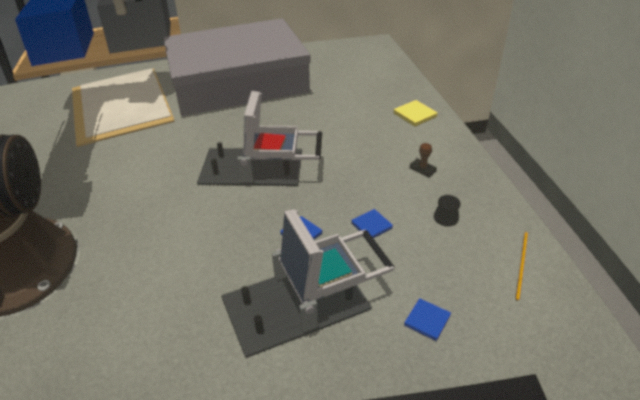

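```bash
cat > h.py <<'E'
import numpy as np, cv2
from plant import bot
def ray(n,uv):
    c=bot.get_calibration(n);K=np.array([[c['fx'],0,c['cx']],[0,c['fy'],c['cy']],[0,0,1.]])
    p=cv2.undistortPoints(np.array(uv,float).reshape(-1,1,2),K,np.array(c['distortion'])).reshape(-1,2)
    V=np.array(c['view']);R=V[:3,:3];o=-R.T@V[:3,3]
    d=np.c_[p[:,0],-p[:,1],-np.ones(len(p))]@R
    return o,d/np.linalg.norm(d,axis=1,keepdims=True)
def plane(n,uv,z):
    o,d=ray(n,uv);return o+d*((z-o[2])/d[:,2])[:,None]
def tri(a,b):
    o1,d1=ray('top',a);o2,d2=ray('side',b);out=[]
    for p,q in zip(d1,d2):
        A=np.c_[p,-q];t=np.linalg.lstsq(A,o2-o1,rcond=None)[0]
        P=o1+p*t[0];Q=o2+q*t[1];out.append(np.r_[(P+Q)/2,np.linalg.norm(P-Q)])
    return np.array(out)
E
python3 - <<'E'
from h import *
for n,roi in(('top',(370,155,470,320)),('side',(215,195,405,355))):
    im=cv2.imread(f'pics/{n}0.png')
    x0,y0,x1,y1=roi
    hsv=cv2.cvtColor(im,cv2.COLOR_BGR2HSV)
    m=cv2.inRange(hsv,(80,120,60),(97,255,255)); 
    k=np.zeros_like(m);k[y0:y1,x0:x1]=m[y0:y1,x0:x1]
    c=max(cv2.findContours(k,0,2)[0],key=cv2.contourArea);r=cv2.minAreaRect(c);print(n,'tile',r,cv2.boxPoints(r).tolist())
    b=np.zeros_like(m);b[y0:y1,x0:x1]=(im.max(2)<38)[y0:y1,x0:x1]*255
    for c in cv2.findContours(b,0,2)[0]:
        if cv2.contourArea(c)>60: r=cv2.minAreaRect(c);print(n,'bar',r,cv2.boxPoints(r).tolist())
    s=5 if n=='top' else 4
    cr=im[y0:y1,x0:x1];
    cv2.imwrite(f'pics/{n}z.png',cv2.resize(cr,None,fx=min(s,600/cr.shape[0],800/cr.shape[1]),fy=min(s,600/cr.shape[0],800/cr.shape[1]),interpolation=2))
E
```

```text
top tile ((417.070556640625, 219.817626953125), (31.346452713012695, 30.58719825744629), 77.47119140625) [[398.74114990234375, 207.83526611328125], [428.5999755859375, 201.19998168945312], [435.39996337890625, 231.79998779296875], [405.5411376953125, 238.43527221679688]]
top bar ((405.6794738769531, 170.9420166015625), (4.163244247436523, 43.73745346069336), 79.2156982421875) [[383.8074951171875, 172.9890594482422], [426.7724609375, 164.8052520751953], [427.55145263671875, 168.8949737548828], [384.58648681640625, 177.0787811279297]]
side tile ((330.17706298828125, 264.4524841308594), (28.18021583557129, 33.605716705322266), 68.62937927246094) [[309.39508056640625, 257.4541320800781], [340.690185546875, 245.20822143554688], [350.95904541015625, 271.4508361816406], [319.6639404296875, 283.6967468261719]]
```

View pics/topz.png

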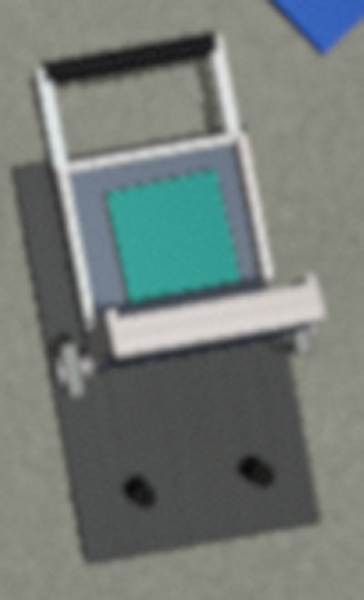

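View pics/sidez.png

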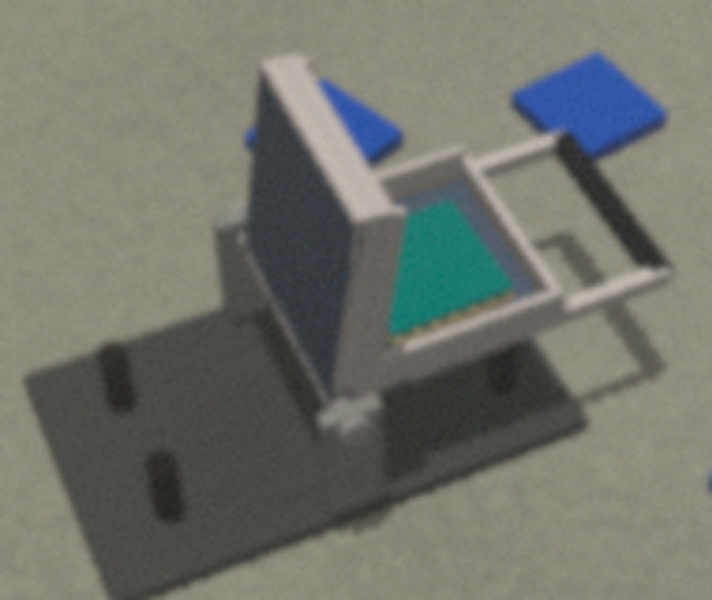

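```bash
python3 - <<'E'
from h import *
np.set_printoptions(precision=1,suppress=True)
T=lambda u,v:(370+u/3.636,155+v/3.636)
S=lambda u,v:(215+u/3.75,195+v/3.75)
# bar ends, mid, caps
print(tri([T(48,72),T(217,46),T(72,367),T(303,343)],[S(566,142),S(658,262),S(235,215),S(350,412)]))
b=plane('top',[T(48,72),T(217,46)],62);print(b, np.linalg.norm(b[0]-b[1]),b.mean(0), np.arctan2(*(b[0]-b[1])[:2]))
b=plane('side',[S(566,142),S(658,262)],62);print(b, np.linalg.norm(b[0]-b[1]),b.mean(0),np.arctan2(*(b[0]-b[1])[:2]))
# base plate corners zoomed (z~?)
q=plane('top',[T(12,168),T(85,562),T(320,520)],8);print(q,np.arctan2(q[0,1]-q[1,1],q[0,0]-q[1,0]),np.arctan2(-(q[2,0]-q[1,0]),-(q[2,1]-q[1,1])))
t=plane('top',[(398.7,207.8),(428.6,201.2),(435.4,231.8),(405.5,238.4)],70);print(t,np.linalg.norm(t[0]-t[1]),np.linalg.norm(t[2]-t[1]))
E
```

```text
[[ 623.2 -122.7   59.3    2.3]
 [ 637.5 -204.4   65.9    2.8]
 [ 476.2 -136.4   63.8    2.8]
 [ 496.7 -248.6   65.8    8.7]]
[[ 621.8 -122.2   62. ]
 [ 636.7 -204.8   62. ]] 84.0004376385852 [ 629.2 -163.5   62. ] -0.17808989805085115
[[ 623.5 -125.3   62. ]
 [ 640.4 -201.4   62. ]] 77.88479815512868 [ 632.  -163.3   62. ] -0.21815263603924887
[[ 577.1 -109.8    8. ]
 [ 374.4 -151.9    8. ]
 [ 399.5 -272.2    8. ]] 0.20477658890690661 -0.20571140119905523
[[ 563.  -149.9   70. ]
 [ 576.  -202.2   70. ]
 [ 522.4 -215.    70. ]
 [ 509.4 -162.8   70. ]] 53.989290521191215 55.0966141628256
```

```bash
cat >> h.py <<'E'
from scipy.spatial.transform import Rotation as Ro
PSI=0.20; BAR=np.array([630.3,-163.5,60.]); ER=np.array([np.cos(PSI),np.sin(PSI),0]); EY=np.array([-np.sin(PSI),np.cos(PSI),0]); Z=np.array([0,0,1.])
HIN=BAR-145*ER
def pose(th,a,sg,g=17,r=145,rel=0.,back=0.):
    u=np.cos(th)*ER+np.sin(th)*Z; t=-np.sin(th)*ER+np.cos(th)*Z
    a2=a+rel
    d=-np.cos(a2)*t-np.sin(a2)*u
    x=sg*EY; y=np.cross(d,x)
    return HIN+r*u+(g-back)*d, Ro.from_matrix(np.c_[x,y,d]).as_quat()
E
python3 - <<'E'
from h import *
np.set_printoptions(precision=2,suppress=True)
lo=np.array([-3.07,-1.43,-1.02,-3.03,-3.05,-3.03]);hi=np.array([3.07,2.12,1.25,1.67,0,3.03])
for a in np.radians([-20,0,15,25,35,45,60]):
  for sg in(1,-1):
    Q=[];ok=''
    for th in np.linspace(0,1.885,14):
        try: q=bot.solve_ik(*pose(th,a,sg))
        except Exception as e: q=None
        ok+='.' if q is None else '#'
        if q is not None:Q.append(q)
    Q=np.array(Q)
    print(round(np.degrees(a)),sg,ok,np.abs(np.diff(Q,axis=0)).max().round(2) if len(Q)>1 else '')
    if '.' not in ok: print(Q[[0,5,10,13]])
E
```

```text
-20 1 ############## 0.45
[[-0.    0.3  -0.45 -0.15 -0.48 -2.82]
 [-0.74  0.19 -0.5  -1.52 -0.79 -1.06]
 [-1.23  0.87 -0.65 -1.72 -1.79 -0.05]
 [-1.14  1.28 -0.49 -1.64 -2.26  0.26]]
-20 -1 ##########..## 5.91
0 1 ############## 0.46
[[ 0.05  0.44 -0.22  0.   -0.91 -2.99]
 [-0.21  0.07 -0.48 -0.69 -0.43 -2.19]
 [-1.21  0.41 -0.67 -1.65 -1.39 -0.5 ]
 [-1.33  0.99 -0.63 -1.59 -1.89  0.06]]
0 -1 ############.. 0.46
15 1 ############## 0.46
[[ 0.07  0.59 -0.01  0.04 -1.23 -3.03]
 [-0.04  0.1  -0.47 -0.21 -0.55 -2.75]
 [-1.01  0.11 -0.59 -1.48 -1.06 -0.97]
 [-1.38  0.67 -0.69 -1.57 -1.62 -0.22]]
15 -1 ############## 0.46
[[ 0.07  0.59 -0.01  0.04 -1.23  0.12]
 [-0.04  0.1  -0.47 -0.21 -0.55  0.39]
 [-1.01  0.11 -0.59 -1.48 -1.06  2.18]
 [-1.38  0.67 -0.69 -1.57 -1.62  2.92]]
25 1 .############# 0.46
25 -1 ############## 0.46
[[ 0.08  0.7   0.13  0.05 -1.44  0.1 ]
 [-0.    0.16 -0.38 -0.09 -0.74  0.26]
 [-0.78 -0.02 -0.53 -1.26 -0.84  1.79]
 [-1.35  0.43 -0.68 -1.54 -1.45  2.67]]
35 1 ..############ 0.46
35 -1 ############## 0.46
[[ 0.09  0.81  0.27  0.07 -1.64  0.1 ]
 [ 0.02  0.24 -0.27 -0.02 -0.95  0.19]
 [-0.48 -0.09 -0.52 -0.9  -0.64  1.29]
 [-1.25  0.2  -0.64 -1.46 -1.27  2.38]]
45 1 ...########### 0.45
45 -1 ############## 0.45
[[ 0.09  0.93  0.41  0.08 -1.83  0.1 ]
 [ 0.04  0.34 -0.15  0.01 -1.15  0.15]
 [-0.24 -0.11 -0.55 -0.5  -0.58  0.79]
 [-1.07  0.03 -0.6  -1.33 -1.07  2.06]]
60 1 ....########## 0.48
60 -1 ############## 0.48
[[ 0.1   1.11  0.6   0.1  -2.11  0.1 ]
 [ 0.06  0.5   0.05  0.04 -1.44  0.12]
 [-0.08 -0.06 -0.51 -0.16 -0.74  0.38]
 [-0.65 -0.13 -0.55 -0.94 -0.76  1.43]]
```

```bash
cat >> h.py <<'E'
A=np.radians(40);SG=-1
E
python3 - <<'E'
from h import *
np.set_printoptions(precision=1,suppress=True)
bot.line_to([228,634,330],400)
p,q=pose(0,A,SG,back=200); print(p); bot.move_ptp(p,q)
bot.move_gripper(28)
p,q=pose(0,A,SG,back=60); bot.line_to(p,250)
s=bot.read_state();print(s['t'],s['tcp_pos'],p,s['width'],s['contact_force'])
for n in("top","side"): cv2.imwrite(f"pics/{n}1.png",bot.camera(n)[:,:,::-1])
E
```

```text
[ 745.6 -140.1  200.2]
5.9667 [ 658.3 -158.    93.7] [ 657.4 -158.    92.9] 27.85076429677028 [ 0.2 -0.2  0.1]
```

View pics/top1.png

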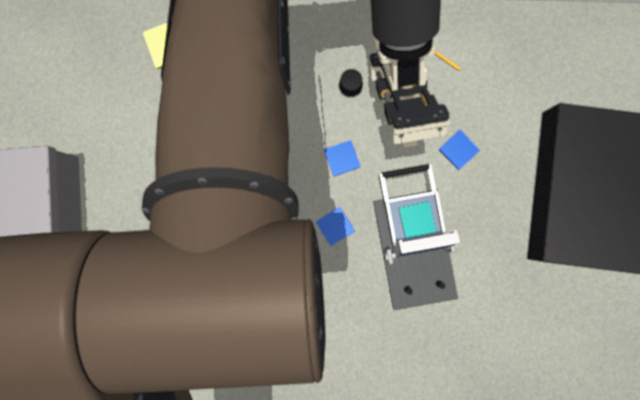

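View pics/side1.png

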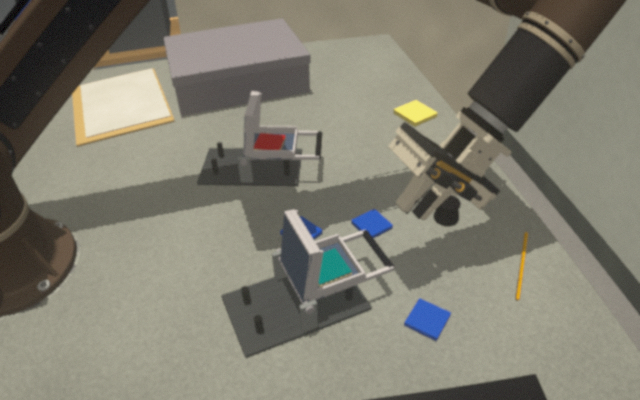

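```bash
python3 - <<'E'
from h import *
np.set_printoptions(precision=1,suppress=True)
s=bot.read_state();R=Ro.from_quat(s['eef_rot']).as_matrix();print(R)
P=np.array([s['tcp_pos'],s['tcp_pos']+14*R[:,1],s['tcp_pos']-14*R[:,1],BAR,HIN,s['tcp_pos']-66*R[:,2]])
for n in('top','side'):
    c=bot.get_calibration(n);V=np.array(c['view']);K=np.array([[c['fx'],0,c['cx']],[0,c['fy'],c['cy']],[0,0,1.]])
    X=(P@V[:3,:3].T+V[:3,3])*[1,-1,-1]
    px=cv2.projectPoints(X,np.zeros(3),np.zeros(3),K,np.array(c['distortion']))[0].reshape(-1,2);print(n,px)
    im=cv2.imread(f'pics/{n}1.png');x0,y0=(340,90) if n=='top' else (310,120)
    for i,q in enumerate(px): cv2.circle(im,tuple(int(v) for v in q),2,[(0,0,255),(0,255,0),(255,0,0),(255,0,255),(0,255,255),(255,255,0)][i],-1)
    cv2.imwrite(f'pics/{n}1z.png',cv2.resize(im[y0:y0+170,x0:x0+160],None,fx=3.5,fy=3.5))
E
```

```text
[[ 0.2 -0.8 -0.6]
 [-1.  -0.2 -0.1]
 [ 0.   0.6 -0.8]]
top [[406.2 152.2]
 [408.1 157.5]
 [404.3 147. ]
 [406.3 170.8]
 [421.1 250.7]
 [406.  121.9]]
side [[394.2 229.2]
 [388.7 227.1]
 [399.5 231.2]
 [376.8 249.5]
 [292.5 279.1]
 [420.8 197.3]]
```

View pics/side1z.png

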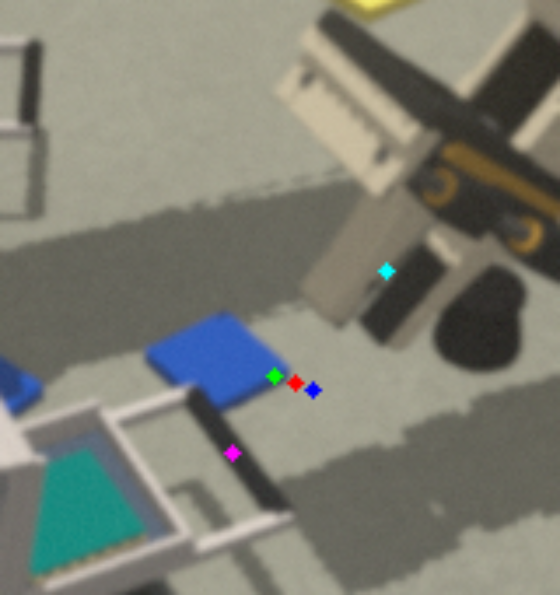

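View pics/top1z.png

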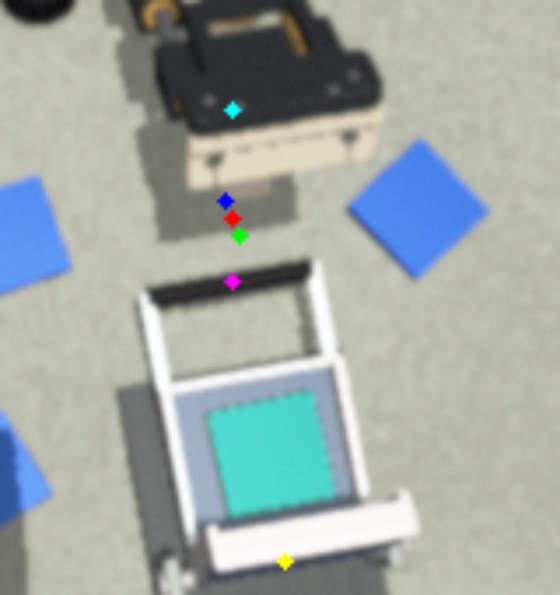

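```bash
python3 - <<'E'
from h import *
np.set_printoptions(precision=1,suppress=True)
s=bot.read_state();print(s['t'],s['tcp_pos'],s['joint_pos'],s['qvel'],s['contact_force'])
for n in('side','top'):
    im=bot.camera(n)[:,:,::-1].copy();x0,y0=(340,90) if n=='top' else (310,120)
    print(np.abs(im.astype(int)-cv2.imread(f'pics/{n}1.png')).mean())
    cv2.imwrite(f'pics/{n}2.png',im)
    cv2.imwrite(f'pics/{n}2z.png',cv2.resize(im[y0:y0+170,x0:x0+160],None,fx=3.5,fy=3.5))
print(bot.read_state()['t'])
E
```

```text
6.0667 [ 658.4 -157.9   93.6] [ 0.1  0.9  0.5  0.1 -1.9  0.1] [-0.  0. -0. -0.  0. -0.] [ 0.3 -0.9 -1.1]
1.9467708333333333
1.2784557291666667
6.1667
```

View pics/side2z.png

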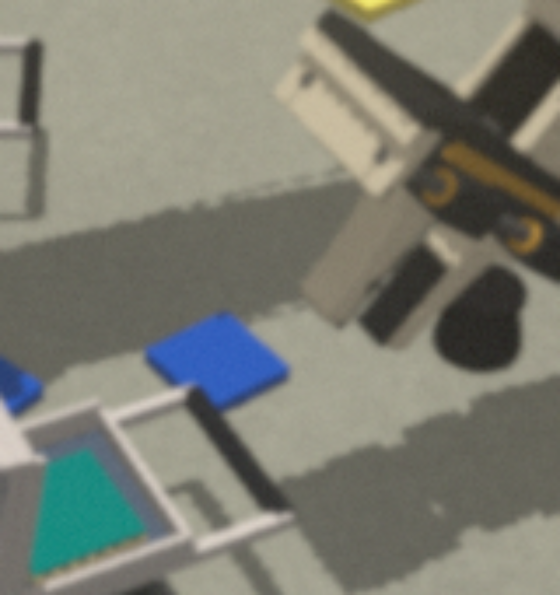

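View pics/top2z.png

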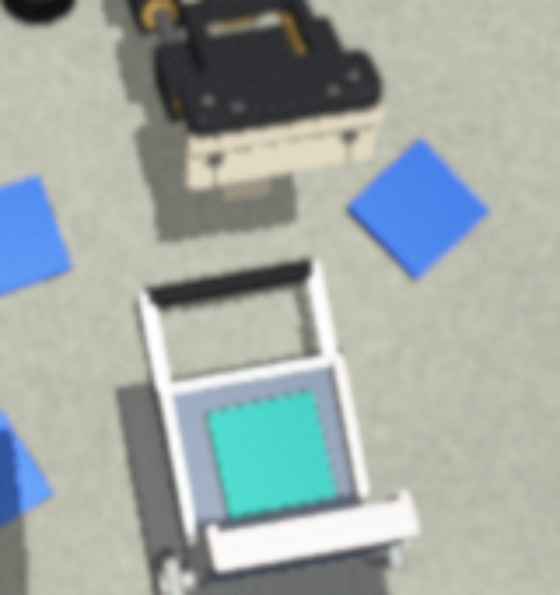

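```bash
python3 - <<'E'
from h import *
np.set_printoptions(precision=1,suppress=True)
T=lambda u,v:(340+u/3.5,90+v/3.5)
S=lambda u,v:(310+u/3.5,120+v/3.5)
# inner finger tip edge
t=tri([T(247,190),T(245,197)],[S(350,325),S(325,308)]);print(t)
s=bot.read_state();R=Ro.from_quat(s['eef_rot']).as_matrix()
print((t[:,:3]-s['tcp_pos'])@R)
# body plate front lower corners in tool? top (190,188),(375,155); side (278,92),(380,192)
t=tri([T(190,188),T(375,157)],[S(278,92),S(380,192)]);print(t,(t[:,:3]-s['tcp_pos'])@R)
E
```

```text
[[ 672.6 -161.8  127.6   12.9]
 [ 664.6 -158.5  136.9    6.7]]
[[  6.7  11.7 -35. ]
 [  2.   23.3 -37.5]]
[[ 650.3 -121.4  227.5    3.2]
 [ 664.8 -197.   230.4    4. ]] [[ -37.3   86.5 -102.7]
 [  39.7   88.9 -104.3]]
```

```bash
python3 - <<'E'
from h import *
np.set_printoptions(precision=1,suppress=True)
p,q=pose(0,A,SG,back=10); bot.line_to(p,100)
s=bot.read_state();print(s['t'],s['tcp_pos'],p,s['width'],s['contact_force'])
R=Ro.from_quat(s['eef_rot']).as_matrix()
P=np.array([s['tcp_pos']-k*R[:,2] for k in(0,36,66)])
for n in('side','top'):
    im=bot.camera(n)[:,:,::-1].copy();x0,y0=(340,90) if n=='top' else (310,150)
    c=bot.get_calibration(n);V=np.array(c['view']);K=np.array([[c['fx'],0,c['cx']],[0,c['fy'],c['cy']],[0,0,1.]])
    X=(P@V[:3,:3].T+V[:3,3])*[1,-1,-1]
    px=cv2.projectPoints(X,np.zeros(3),np.zeros(3),K,np.array(c['distortion']))[0].reshape(-1,2)
    z=cv2.resize(im[y0:y0+130,x0:x0+160],None,fx=4.5,fy=4.5)
    for i,a in enumerate(px): cv2.circle(z,tuple(int(v) for v in (a-[x0,y0])*4.5),3,[(0,0,255),(0,255,0),(255,255,0)][i],-1)
    cv2.imwrite(f'pics/{n}3z.png',z)
E
```

```text
6.8167 [ 626.5 -164.5   55.2] [ 625.9 -164.4   54.6] 28.081943420562176 [-0.1 -0.2 -0.6]
```

View pics/side3z.png

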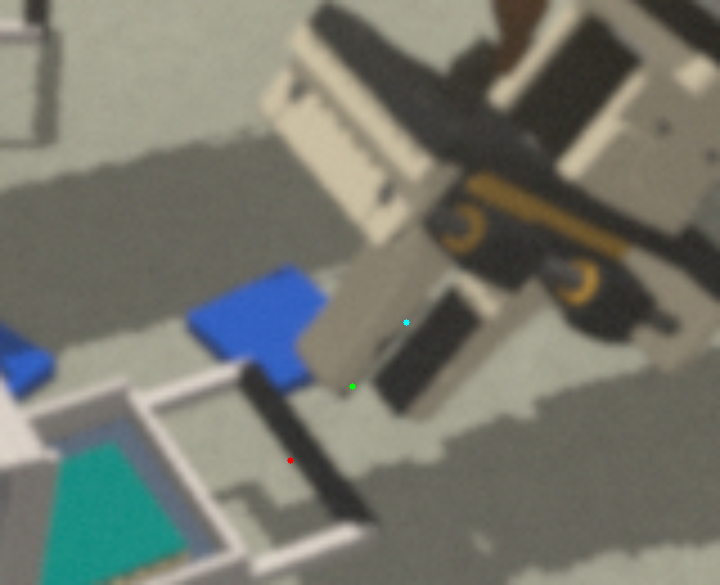

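View pics/top3z.png

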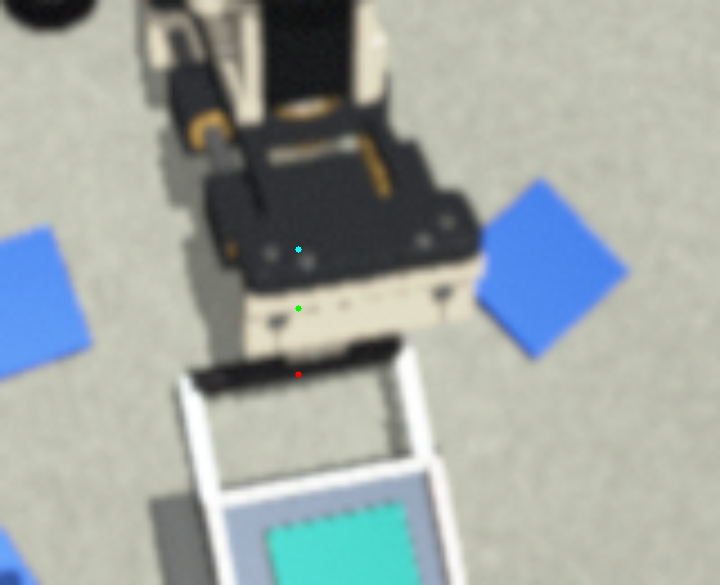

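```bash
cat >> h.py <<'E'
def shots(k,ys=150,yt=90):
    s=bot.read_state();R=Ro.from_quat(s['eef_rot']).as_matrix()
    for n in('side','top'):
        im=bot.camera(n)[:,:,::-1].copy();x0,y0=(340,yt) if n=='top' else (260,ys)
        z=cv2.resize(im[y0:y0+130,x0:x0+170],None,fx=4.5,fy=4.5)
        cv2.imwrite(f'pics/{n}{k}z.png',z);cv2.imwrite(f'pics/{n}{k}.png',im)
E
python3 - <<'E'
from h import *
np.set_printoptions(precision=1,suppress=True)
for b in(-10,-24,-36):
    p,q=pose(0,A,SG,back=b); bot.line_to(p,60)
    s=bot.read_state();print(s['t'],s['tcp_pos'],p,s['width'],s['contact_force'])
    if np.linalg.norm(s['contact_force'])>6: break
shots(4)
E
```

```text
7.4 [ 613.  -167.1   39.2] [ 613.3 -166.9   39.3] 28.34681068347411 [ 0.3 -0.  -0.3]
7.7833 [ 604.  -168.8   28.4] [ 604.5 -168.7   28.6] 28.039422229891144 [-0.7  0.3 -0.3]
8.1333 [ 596.4 -170.3   19.1] [ 596.9 -170.3   19.4] 28.03371939092466 [-0.2  0.8 -1. ]
```

View pics/side4z.png

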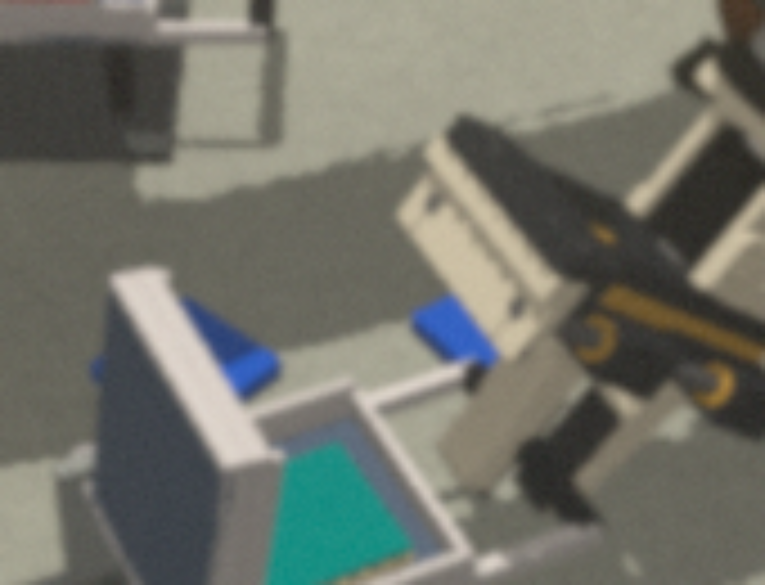

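View pics/top4z.png

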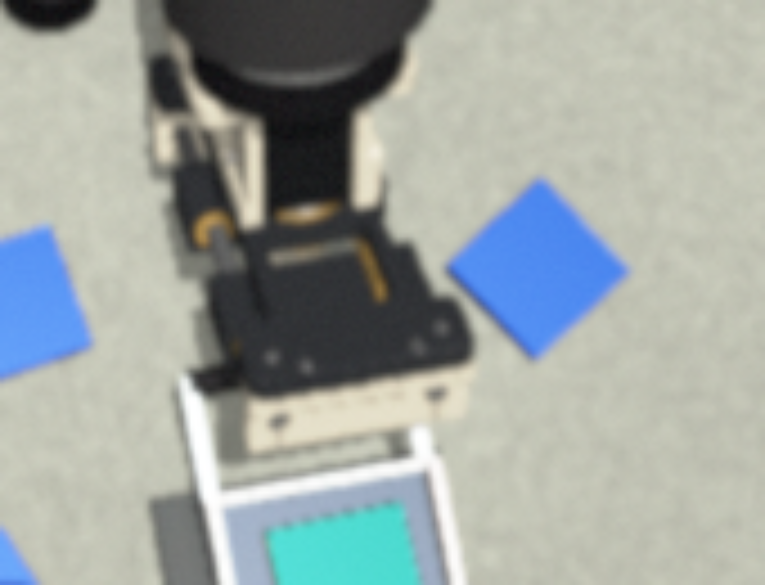

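```bash
python3 - <<'E'
from h import *
np.set_printoptions(precision=1,suppress=True)
bot.move_gripper(5,force=12)
s=bot.read_state();print(s['t'],s['tcp_pos'],s['width'],s['contact_force'],s['moment'])
for q in [bot.solve_ik(*pose(th,A,SG,g=53)) for th in np.linspace(0,1.885,10)]: print(q)
shots(5)
E
```

```text
8.6667 [ 597.7 -170.1   19.2] 11.842795338149736 [ 3.5  0.1 -1.8] [ 0.7 -3.5  0.1]
[ 0.1  0.9  0.3  0.1 -1.7  0.1]
[ 0.1  0.7  0.1  0.1 -1.5  0.1]
[ 0.1  0.5 -0.   0.  -1.3  0.1]
[ 0.   0.4 -0.2  0.  -1.1  0.1]
[ 0.   0.2 -0.3 -0.  -0.9  0.2]
[-0.   0.1 -0.5 -0.1 -0.7  0.3]
[-0.1  0.  -0.5 -0.3 -0.5  0.6]
[-0.4 -0.  -0.5 -0.8 -0.5  1.1]
[-0.8  0.  -0.5 -1.2 -0.8  1.8]
[-1.1  0.2 -0.6 -1.5 -1.1  2.3]
```

View pics/side5z.png

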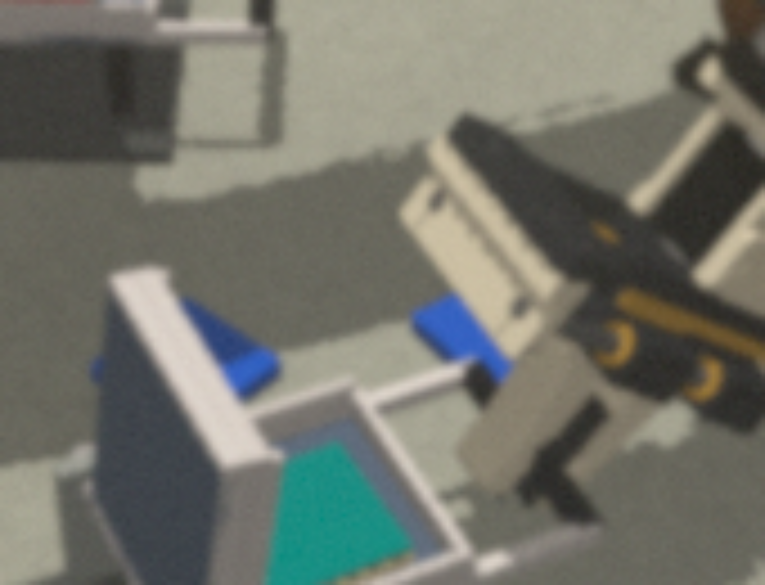

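```bash
cat >> h.py <<'E'
HIN=HIN+1.5*ER
def seg(ths,v=60,g=53,lim=30):
    for th in ths:
        p,q=pose(th,A,SG,g=g); bot.line_to(p,v,ori=q)
        s=bot.read_state();e=s['tcp_pos']-p;f=s['contact_force'];u=np.cos(th)*ER+np.sin(th)*Z;t=-np.sin(th)*ER+np.cos(th)*Z
        print(round(s['t'],2),round(th,2),'err r,t,y',[round(float(e@k),1) for k in(u,t,EY)],'f r,t,y',[round(float(f@k),1) for k in(u,t,EY)],s['moment'].round(1),round(s['width'],1))
        if np.linalg.norm(f)>lim: print('STOP');return False
    return True
E
python3 - <<'E'
from h import *
bot.move_gripper(5,force=30)
seg([0.08,0.2,0.32])
shots(6)
E
```

```text
9.3 0.08 err r,t,y [-0.7, 1.2, 0.0] f r,t,y [-0.8, -2.4, 0.0] [ 0.4 -2.3  0.1] 10.8
9.68 0.2 err r,t,y [-0.7, 0.7, -0.0] f r,t,y [-0.6, -2.3, -0.7] [ 0.3 -1.7  0.1] 11.2
10.07 0.32 err r,t,y [-0.7, 0.2, -0.0] f r,t,y [-1.4, -1.4, -1.6] [ 0.  -1.1  0.2] 10.7
```

View pics/side6z.png

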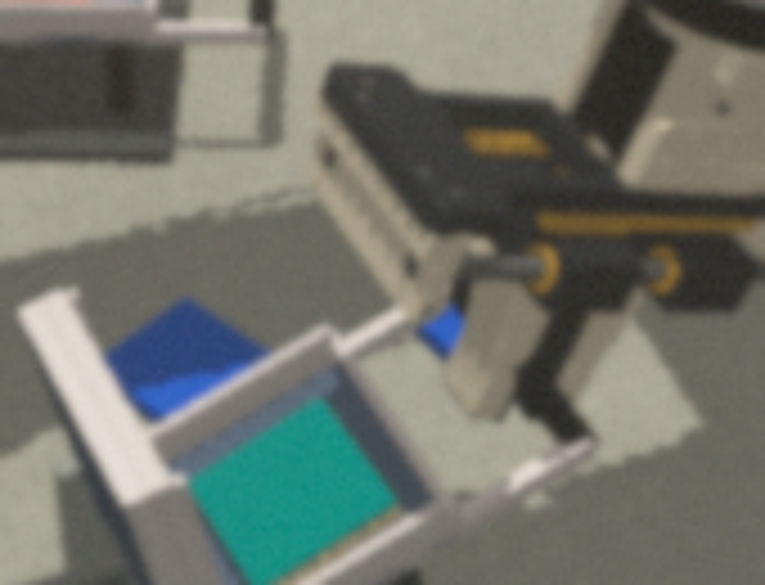

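```bash
python3 - <<'E'
from h import *
if seg(np.arange(0.44,1.02,0.115),60) and seg(np.arange(1.12,1.80,0.1),45): seg([1.84,1.87],30,lim=18)
shots(7,ys=120,yt=150)
E
```

```text
10.55 0.44 err r,t,y [-0.6, 0.2, -0.1] f r,t,y [-3.0, -1.5, -2.2] [-0.3 -0.5  0.1] 11.3
10.93 0.56 err r,t,y [-0.6, 0.1, -0.1] f r,t,y [-3.9, -1.5, -1.7] [-0.6  0.   0.2] 10.9
11.3 0.67 err r,t,y [-0.6, 0.0, -0.2] f r,t,y [-3.9, -0.3, -3.0] [-1.   0.5  0. ] 11.0
11.68 0.79 err r,t,y [-0.6, 0.0, -0.2] f r,t,y [-4.2, -1.1, -4.3] [-1.5  1.  -0.1] 10.9
12.05 0.9 err r,t,y [-0.5, 0.0, -0.3] f r,t,y [-4.3, -1.0, -3.6] [-1.9  1.4 -0.3] 11.2
12.43 1.02 err r,t,y [-0.5, 0.1, -0.3] f r,t,y [-4.7, 0.2, -5.3] [-2.1  1.8 -0.5] 10.9
12.85 1.12 err r,t,y [-0.5, -0.1, -0.4] f r,t,y [-4.8, -0.1, -5.8] [-2.2  2.1 -0.7] 11.2
13.26 1.22 err r,t,y [-0.5, -0.2, -0.5] f r,t,y [-4.7, -0.7, -5.6] [-2.2  2.6 -1. ] 11.2
13.67 1.32 err r,t,y [-0.5, -0.2, -0.6] f r,t,y [-5.1, -0.7, -4.8] [-2.1  3.1 -1. ] 11.0
14.07 1.42 err r,t,y [-0.5, -0.0, -0.7] f r,t,y [-5.8, -0.4, -4.5] [-2.1  3.6 -1.1] 10.7
14.49 1.52 err r,t,y [-0.5, 0.1, -0.8] f r,t,y [-6.8, -0.1, -5.0] [-1.9  4.1 -1.2] 10.5
14.9 1.62 err r,t,y [-0.5, 0.3, -0.9] f r,t,y [-8.3, 0.5, -5.2] [-2.   4.5 -1.5] 11.4
15.31 1.72 err r,t,y [-0.5, 0.2, -0.9] f r,t,y [-8.8, -0.3, -5.9] [-2.1  4.8 -1.9] 11.3
15.93 1.84 err r,t,y [-0.6, -0.1, -0.9] f r,t,y [-8.2, 1.4, -7.0] [-1.9  5.1 -2. ] 11.2
16.2 1.87 err r,t,y [-0.6, -0.3, -0.9] f r,t,y [-6.7, 1.4, -6.0] [-1.8  4.9 -2.1] 11.1
```

```bash
python3 -c "
import cv2,numpy as np
a=cv2.imread('pics/side7.png');b=cv2.imread('pics/top7.png')
cv2.imwrite('pics/c7.png',cv2.resize(np.vstack([a,b]),None,fx=.75,fy=.75))"
```

```text
(no output)
```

View pics/c7.png

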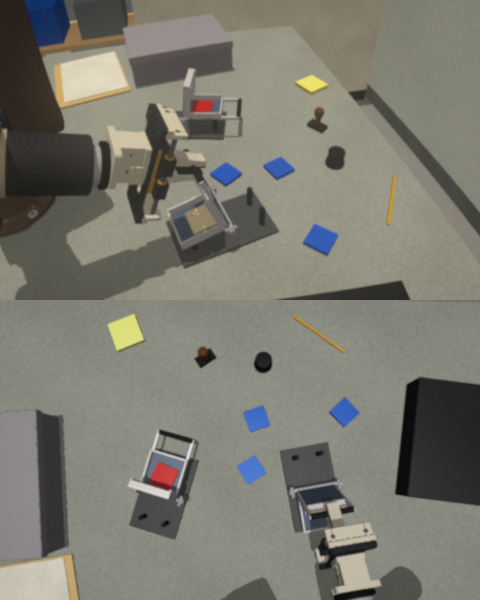

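```bash
python3 - <<'E'
from h import *
bot.move_gripper(30)
p,q=pose(1.87,A,SG,g=53-110); bot.line_to(p,120)
s=bot.read_state();print(s['t'],s['tcp_pos'],p,s['contact_force'],s['width'])
try:
    bot.line_to(p+[-40,0,80],150)
except bot.Unreachable as e: print(e)
bot.pause(0.5)
shots(8,ys=200,yt=190)
print(bot.read_state()['t'])
a=cv2.imread('pics/side8.png');b=cv2.imread('pics/top8.png')
cv2.imwrite('pics/c8.png',cv2.resize(np.vstack([a,b]),None,fx=.75,fy=.75))
E
```

```text
17.95 [ 396.49588939 -210.88769926  220.58235439] [ 396.29504345 -210.93515305  220.69842365] [0.28070663 0.32291769 0.02771371] 29.889184982304364
19.3
```

View pics/c8.png

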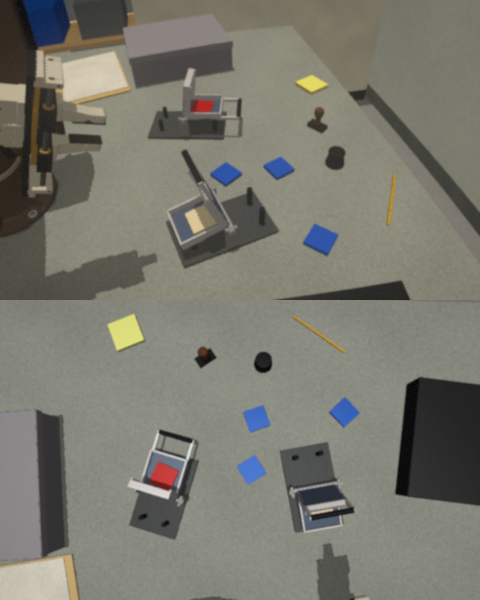

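```bash
python3 -c "
import cv2
a=cv2.imread('pics/side8.png')[220:370,200:390]
cv2.imwrite('pics/s8c.png',cv2.resize(a,None,fx=4,fy=4))"
```

View pics/s8c.png

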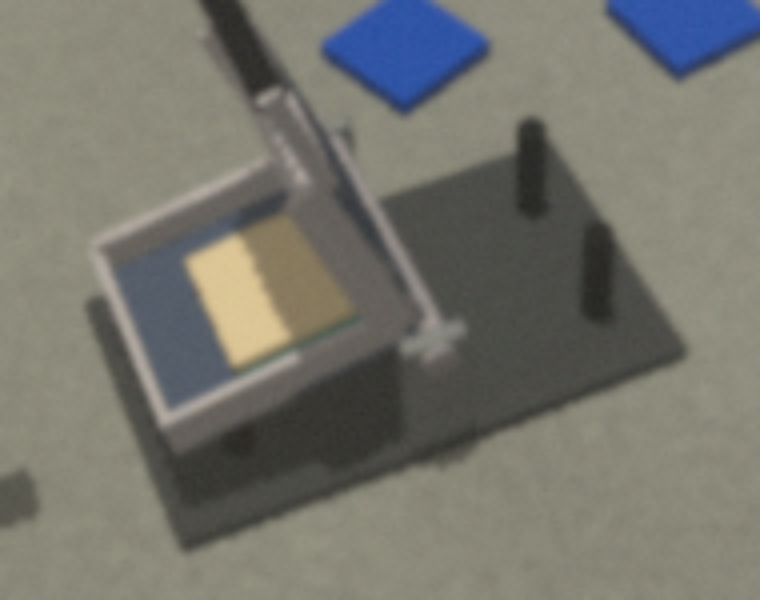

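The tile lies flat with its cream back up and a thin turquoise edge underneath (side view, about (265,292)). The tray rests tipped, the gripper is clear of it, and the red tile is untouched.

```bash
python3 - <<'E'
from plant import bot
print(bot.read_state()['contact_force']); print(bot.close_job())
E
```

```text
[-0.28760484  0.05020428  0.16127498]
the job is handed in; nothing more can be done
None
```

The turquoise tile is turned over. I gripped its tray's black bar, swung the tray from 0 to 1.87 rad about the hinge, let go and backed the gripper away. I handed the job in at about 19 s of the 42 s allowed.

**Last checks:** The final pictures show the turquoise tile lying flat on the second floor with its cream back up. The tray is still tipped over, and the red tile and its tray look unmoved. The gripper is clear, with about 0.3 N on the tool, and the largest wrist force I read during the swing was about 11 N.

**What disagreed:** In the pictures the fingertips sat about 36 mm behind the TCP position the robot reported. I checked this in both views and reached 36 mm deeper for the grasp. The gripper then closed on the bar at 11.8 mm (the bar is 12 mm thick), and forces stayed low through the swing.

**Not measured:** I judged the tray's final position from the pictures. I did not measure its hinge angle after release.

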